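Release the swing bolt of a circuit-board clamp

TASK

On the circuit-board clamp, loosen the wing nut until it stands clear of its recess, leaving it on the bolt, then swing the bolt out of the slot and lay it fully down on the outer side, so that the clamp bar is free to open. Let the nut climb as you turn it, without pulling up or pressing down hard on the bolt, never force the bolt against the bar, and leave the other things on the desk where they are.

Things in the scene. Friction and masses are not known exactly. Their poses are not given: they have to be found in the camera images.
- fixture: Aluminium clamp fixture fixed to the desk: base plate 185 x 100 x 12 mm carrying a green circuit board, a flat clamp bar over it. Origin on the desk straight below the bolt's pivot, z up; +x is the outer side, to which the slot opens and the bolt swings; board and rear hinge (92 mm high, 130 to 150 mm behind the origin, the only part higher than the bar) are at -x.
- lug: The clamp bar, 50 mm wide, top 83 mm above the desk, from x = -150 to +14 mm in its frame (the fixture's frame). Its end is a lug: slot 10 mm wide open to +x, around it a square recess 3 mm deep, with a lip at x = 10.5 to 14 mm on either side of the slot. The nut's washer sits in the recess with some play; the lip holds the bolt in until the nut has climbed well clear of it.
- pivot (a point): Axis of the hinge on which the eyebolt swings, 35 mm above the desk, in the fork on the base plate; the hinge axis is the fixture's y.
- slot (a point): Centre of the recess floor in the lug, 80 mm above the desk, on the axis of the upright bolt (45 mm above the pivot).
- nut_grip (a point): On the axis of the steel wing nut, 22 mm above its washer's underside, at mid-height of the wings; z along the bolt, y along the wings' span. The wings are one blade 10 mm thick, 47 mm across the tips, 10 to 33 mm above the underside: grip across the thickness (the nut's x). Washer 20 mm across. The 7 mm bolt ends inside the nut; above it all is free.
- wingnut (a joint): Angle of the wing nut on the bolt, rad: 0 = done up, growing as it is loosened (anticlockwise from above); a stop at 4.5 keeps it on the bolt. At 0 the wings span the fixture's y; it starts at 0 to 0.25. The coarse thread makes the nut climb noticeably as it turns: follow it by feel. Past 2.45 the washer clears the lip. Turning takes about 0.15 N m.
- swing (a joint): Angle of the eyebolt, rad: 0 = upright in the slot, growing as it leans out to the fixture's +x; stop at 1.45 (nearly level above the desk). The hinge has friction, about 0.1 N m, so the bolt stays where it is left.
- stud (a joint): How far the bolt is pulled along its axis against the stiff spring in its eye, in m, positive away from the pivot: 12 N per mm, 0 unloaded. The reading is as coarse as the positions, so the load must be felt at the hand.
- battery: Bystander: small black block battery, 48 x 26 x 17 mm, near the fixture. Origin under its centre.
- tin: Bystander: shallow round wooden-coloured dish, 68 mm across, 26 mm high, near the fixture. Origin under its centre.
- driver: Bystander: screwdriver 150 mm long lying near the fixture.
- reel: Bystander: grey reel, 56 mm across, 40 mm high. Origin under its centre.
- iron: Bystander: soldering iron 215 mm long with a black handle, lying on the desk.
Things that resemble listed ones, but are neither listed nor needed, are in the scene too. What is shaped like the fixture but brown or pink is not meant.

How it is judged:
On the way:
1. the wing nut is loosened by at least 1.8 rad while the bolt still stands in its slot (within 0.15 rad of upright) (value of joint wingnut above 1.8 rad and value of joint swing below 0.15 rad), for 0.1 s.
At the end, for the whole second after the job is handed in: The bolt is swung out of the slot and lies down on the outer side, more than 1.2 rad from upright, at rest (under 0.05 rad/s), with the nut still loosened by more than 1.8 rad on the bolt (value of joint swing above 1.2 rad and value of joint wingnut above 1.8 rad and velocity of joint swing between -0.05 and 0.05 rad/s); the robot touches nothing.
It fails at once if the bolt is pulled or pressed along its axis with more than about 22 N (its spring eye moves more than 1.8 mm) (value of joint stud above 0.0018 m or value of joint stud below -0.0018 m).
It fails at once if the bolt, the nut or the robot presses on the clamp bar with more than 25 N (contact force between anything else and lug above 25 N).
It fails at once if a bystander is moved by more than 30 mm (distance of any of battery, tin, driver, reel, iron from where it was at the start of the episode above 0.03 m).
It also fails if it takes over 58 s, if anything falls off the work surface, if the arm or the gripper's body presses on something with over 40 N, if the wrist force passes 120 N, or if a joint passes its speed limit or range.

ROBOT

A 6-joint arm with a two-finger parallel gripper is mounted at the origin on the work surface. World frame = base frame: x ahead of the robot, y to its left, z up, the work surface at z = 0. Lengths are in m, angles in rad, forces in N, time in s.
With the tool pointing down it reaches from about 0.3 to 0.825 m from the base axis. Payload 5.4 kg.
Tool frame: the origin (TCP) lies at the very end of the fingers, on their centre line; the grasp point (between the pads) lies 19 mm behind it; z points along the fingers, y is the line along which they close (so a half turn about z gives the same grasp; the last joint's range is limited). The gripper opens to 92 mm and grips with 3 to 60 N. Pads are 20 mm wide; open, the fingers measure 128 mm over their backs; the gripper's body (75 mm by 189 mm) begins 69 mm behind the grasp point.
Start: joints at [1.08, 0.158, 1.597, -0, 1.386, -0.21], TCP at [0.159, 0.552, 0.215] pointing down, gripper open.
Joint ranges: [-2.91, 2.91], [-0.94, 2.29], [0.18, 2.7], [-1.29, 4.43], [0.17, 2.64], [-3, 3]. Speed limits (rad/s): [2.57, 2.57, 3.14, 3.14, 3.14, 3.14].

INTERFACE

Orientations are given as a unit quaternion [x, y, z, w].
In Python, from bench import robot, get_image gives the robot as it stands.
- The arm moves only by the shell command python3 -m creep 'ROWS' [OPENING]. ROWS is JSON, a list of rows, each a list of 6 numbers: the shift along the tool's x, y, z in mm, then the turn, a rotation vector about the tool's x, y, z in degrees. In form: [[tx, ty, tz, rx, ry, rz], ...]. A call has exactly 8 rows; each row is the pose to reach, as a shift and turn from the pose commanded when the call began, along the tool's axes at that moment; what a row does not reach only later rows make up. A row lasts 1/8 s, in which the tool goes at most 62.5 mm and 10.7 degrees, less where a joint would pass 70% of its speed; a pose out of reach is approached as far as the arm can. A call with a gripper value outside its range is refused whole. OPENING is the closure, from -1 (fully open) to 1 (shut), set as the call begins (- or left out, the last holds). The fingers move at their own pace and stop on an object; the grip force is fixed at half the most. Time passes only in rows, so rows that repeat a pose let the fingers close, or fill a call up. It gives the time, the measured TCP pose, the force, the opening and the grip force at its end, in the units of the state.
- robot.sense(): the state, without advancing time (a new reading comes with each control period).
- get_image(name): name is "scene" or "top" or "wrist"; returns a dict with "img" (480x640x3 uint8, red, green, blue), "z_map" (480x640 float32, m along the optical axis (not along the pixel's ray), 0 where there is no reading), "fx", "fy", "cx", "cy" (pixels), "R" (3x3) and "t" (3): a world point X has camera coordinates R X + t. Camera axes: x right, y down, z forward; pixel columns grow to the right and rows downward; lengths in m; the calibration is good to about 2 mm. A picture is of the moment at which its call begins.
- robot.hand_in(): hands the job in; it is judged then, once.
The state is a dict: "time": time; "q": joint angles; "qd": joint speeds; "joint_efforts": joint torques, N m; "position": TCP position; "eef_rot": TCP orientation; "ft_force": force on the tool from outside, world axes, zero at the start; "torque": the same for the moment, N m; "opening": finger opening in m; "finger_force": force on a finger pad.
Only numpy, scipy, OpenCV 4.12 (cv2) and the standard library are available. Lean on these libraries where they do the work, as an engineer would, in place of code of your own. Each camera call takes 0.05 s, during which the arm holds its last target. There are 200 camera calls.

## Working session

There is one attempt and no reset: what is moved stays moved. The work goes in short steps, Python scripts to look and compute and a shell command to move; the robot and the scene stay as the last step left them, time stands still between calls to the robot, and variables do not carry over. Pictures are saved under pics/ and viewed, at most 10 in all, crops included, and the job is handed in when it is done.

```bash
ls; mkdir -p pics; python3 - <<'E'
from bench import robot,get_image
import cv2,numpy as np,pickle
s=robot.sense();print({k:np.round(v,3).tolist() for k,v in s.items()})
D={}
for n in("scene","top"):
    D[n]=get_image(n);cv2.imwrite(f"pics/{n}.png",D[n]["img"][...,::-1]);print(n,D[n]["fx"],np.round(D[n]["R"],3).tolist(),D[n]["t"])
pickle.dump(D,open("d.pkl","wb"))
E
```

```text
pics
{'time': 0.0, 'q': [1.08, 0.159, 1.598, 0.0, 1.386, -0.21], 'qd': [0.002, -0.0, -0.0, 0.0, 0.002, 0.001], 'joint_efforts': [-0.001, -38.556, -32.211, 0.07, 0.038, -0.0], 'position': [0.159, 0.552, 0.214], 'eef_rot': [0.14, 0.99, -0.001, -0.0], 'ft_force': [0.079, 0.444, 0.297], 'torque': [0.011, -0.061, -0.039], 'finger_force': 0.0, 'opening': 0.092}
scene 551.1212922353235 [[0.715, 0.699, 0.009], [0.581, -0.587, -0.563], [-0.388, 0.408, -0.826]] [-0.40374479 -0.30225617  1.4081206 ]
top 617.5502639619223 [[-0.022, -1.0, -0.007], [-0.998, 0.022, -0.051], [0.051, 0.006, -0.999]] [0.0129131  0.60218233 1.65011264]
```

View pics/top.png

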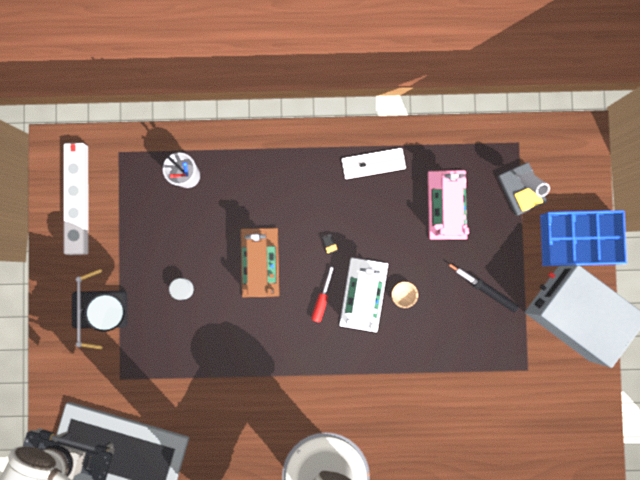

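View pics/scene.png

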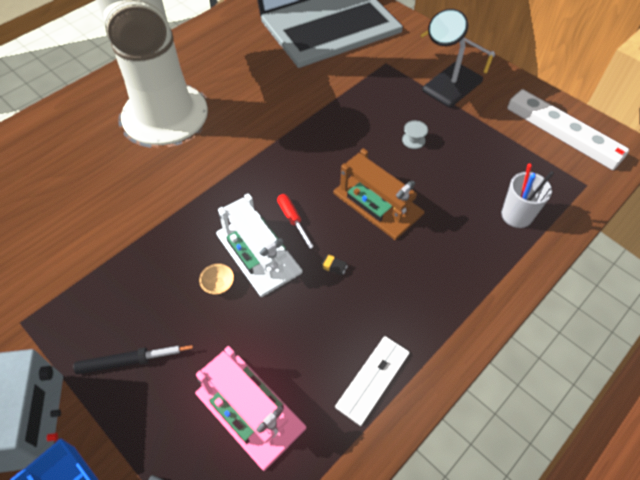

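The aluminium fixture is at top (364,295) and scene (258,245). Its hinge is at the robot end, and the nut is at the far end near top (370,268). The tin is at top (405,294), the driver at (325,295) and the battery at (330,243). I'll zoom in on the fixture.

```bash
cat > h.py <<'E'
import numpy as np,pickle
def ray(c,u,v,z):
    R=np.array(c["R"]);t=np.array(c["t"]);o=-R.T@t
    d=R.T@np.array([(u-c["cx"])/c["fx"],(v-c["cy"])/c["fy"],1]);return o+d*(z-o[2])/d[2]
def cloud(c):
    z=c["z_map"];v,u=np.mgrid[:480,:640]
    P=np.stack([(u-c["cx"])/c["fx"]*z,(v-c["cy"])/c["fy"]*z,z],-1)
    return (P-np.array(c["t"]))@np.array(c["R"])
E
python3 - <<'E'
import cv2,numpy as np,pickle
from h import *
D=pickle.load(open("d.pkl","rb"))
a=cv2.resize(D["top"]["img"][250:340,325:400],None,fx=5,fy=5,interpolation=2)
b=cv2.resize(D["scene"]["img"][185:300,205:310],None,fx=3.9,fy=3.9,interpolation=2)
h=max(a.shape[0],b.shape[0]);p=lambda i:cv2.copyMakeBorder(i,0,h-i.shape[0],0,0,0)
cv2.imwrite("pics/c1.png",np.hstack([p(a),p(b)])[...,::-1])
c=D["top"];P=cloud(c);print(ray(c,372,265,.1))
roi=P[250:340,325:400].reshape(-1,3)
for lo,hi in((.004,.02),(.074,.087),(.088,.12)):
    q=roi[(roi[:,2]>lo)&(roi[:,2]<hi)];r=cv2.minAreaRect((q[:,:2]*1000).astype(np.float32));print(lo,len(q),r,np.median(q,0))
q=roi[roi[:,2]>.095];print(np.round(q,3).tolist()[:40])
E
```

```text
[ 0.5600162  -0.13038336  0.1       ]
0.004 1958 ((483.8662414550781, -108.78428649902344), (200.68328857421875, 240.25717163085938), 88.71341705322266) [ 0.50457714 -0.09247702  0.00794523]
0.074 950 ((478.54229736328125, -111.81138610839844), (75.21155548095703, 163.689697265625), 79.08853149414062) [ 0.47201695 -0.1106216   0.08277665]
0.088 264 ((478.61456298828125, -108.10115051269531), (71.39634704589844, 161.33016967773438), 82.28550720214844) [ 0.49358569 -0.11397747  0.09119732]
[[0.517, -0.011, 1.679], [0.517, -0.011, 1.679], [0.517, -0.011, 1.679], [0.517, -0.011, 1.679], [0.553, -0.101, 0.111], [0.553, -0.104, 0.108], [0.552, -0.106, 0.116], [0.552, -0.109, 0.116], [0.55, -0.099, 0.105], [0.55, -0.101, 0.113], [0.55, -0.104, 0.113], [0.55, -0.107, 0.106], [0.55, -0.109, 0.115], [0.55, -0.111, 0.116], [0.55, -0.114, 0.113], [0.55, -0.117, 0.107], [0.55, -0.119, 0.108], [0.55, -0.122, 0.113], [0.55, -0.124, 0.115], [0.55, -0.127, 0.113], [0.55, -0.13, 0.104], [0.548, -0.099, 0.113], [0.548, -0.101, 0.109], [0.547, -0.104, 0.117], [0.548, -0.107, 0.108], [0.548, -0.109, 0.105], [0.547, -0.111, 0.12], [0.547, -0.114, 0.112], [0.547, -0.116, 0.116], [0.547, -0.119, 0.111], [0.547, -0.122, 0.111], [0.547, -0.124, 0.115], [0.547, -0.126, 0.116], [0.547, -0.129, 0.108], [0.547, -0.131, 0.118], [0.547, -0.134, 0.113], [0.547, -0.137, 0.108], [0.547, -0.139, 0.12], [0.547, -0.141, 0.116], [0.547, -0.145, 0.103]]
```

View pics/c1.png

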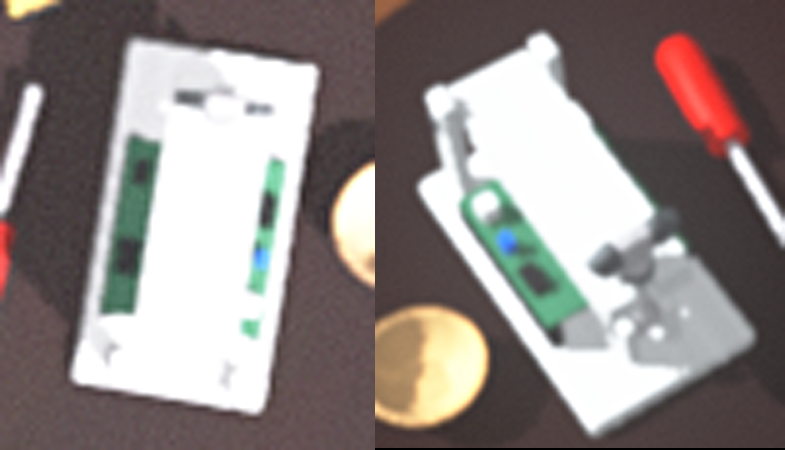

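The nut is at top crop (222,103), which is about pixel (369,271). Its wings span from (165,103) to (275,108), turned slightly from the base edge. I'll compute its pose and the approach shift.

```bash
cat >> h.py <<'E'
from scipy.spatial.transform import Rotation as Ro
def totool(s,p,yaw):
    "shift (mm, tool axes) to TCP point p and turn (deg about tool z) so that tool y has world yaw (deg)"
    R=Ro.from_quat(s["eef_rot"]);d=R.inv().apply(np.array(p)-s["position"])*1000
    y=R.as_matrix()[:,1];cur=np.degrees(np.arctan2(y[1],y[0]))
    return np.round(d,1),round(-(yaw-cur),1),round(cur,1)
E
python3 - <<'E'
from bench import robot
from h import *
c=pickle.load(open("d.pkl","rb"))["top"]
f=lambda x,y,z:ray(c,325+x/5-.4,250+y/5-.4,z)
K=[f(130,40,.012),f(318,65,.012),f(262,412,.012),f(73,380,.012)]
print(np.round(K,4),[np.linalg.norm(K[i]-K[i-1]) for i in range(4)])
ax=(K[0]+K[1]-K[2]-K[3])[:2];print("yaw",np.degrees(np.arctan2(ax[1],ax[0])))
w=[f(165,102,.113),f(276,108,.113)];d=w[0]-w[1];print(w,np.linalg.norm(d),"wing x yaw",np.degrees(np.arctan2(d[1],d[0]))-90)
n=f(222,104,.113);print(n)
print(totool(robot.sense(),[n[0],n[1],.2],-6))
E
```

```text
[[ 0.5837 -0.0798  0.012 ]
 [ 0.5679 -0.1809  0.012 ]
 [ 0.3824 -0.1457  0.012 ]
 [ 0.4017 -0.0447  0.012 ]] [np.float64(0.18537935306176626), np.float64(0.10228130521816806), np.float64(0.18883595783965357), np.float64(0.10279394402043023)]
yaw -10.823046836902927
[array([ 0.54780546, -0.09260827,  0.113     ]), array([ 0.54351477, -0.14872868,  0.113     ])] 0.05628420001622096 wing x yaw -4.372043414086846
[ 0.54614919 -0.12144633  0.113     ]
(array([-558.5, -539.8,   14.4]), np.float64(79.9), np.float64(73.9))
```

```bash
python3 -m creep '[[-40,-39,0,0,0,5],[-80,-78,0,0,0,11],[-120,-116,0,0,0,17],[-160,-155,0,0,0,23],[-200,-193,0,0,0,29],[-240,-232,0,0,0,34],[-280,-270,0,0,0,40],[-320,-309,0,0,0,46]]' 
python3 - <<'E'
from bench import robot
from h import *
s=robot.sense();print(np.round(s["q"],2),totool(s,[.546,-.1215,.2],-6))
E
```

```text
time: 1.1
position: [0.3816, 0.1652, 0.2144]
eef_rot: [0.517, 0.856, 0.0, -0.0]
ft_force: [0.6, 1.3, 1.2]
opening: 0.0921
finger_force: 0.0
[ 0.12 -0.28  2.01  0.    1.41 -0.37] (array([-330.3,   12.2,   14.4]), np.float64(33.7), np.float64(27.7))
```

```bash
python3 -m creep '[[-50,2,2,0,0,5],[-100,4,4,0,0,10],[-150,6,6,0,0,15],[-200,8,8,0,0,20],[-250,10,10,0,0,26],[-300,11,12,0,0,32],[-328,12,14,0,0,34],[-328,12,14,0,0,34]]' 
python3 - <<'E'
from bench import robot,get_image
from h import *
import cv2
s=robot.sense();print(np.round(s["q"],2),totool(s,[.546,-.1215,.2],-6))
c=get_image("wrist");pickle.dump(c,open("w.pkl","wb"));cv2.imwrite("pics/w1.png",c["img"][...,::-1])
print(np.round(c["R"],3),c["t"])
E
```

```text
time: 2.1
position: [0.5453, -0.1186, 0.1997]
eef_rot: [0.744, 0.668, -0.0, -0.001]
ft_force: [-0.5, 0.7, -0.6]
opening: 0.0918
finger_force: 0.0
[-0.43  0.13  1.66 -0.    1.35 -0.32] (array([-2.8,  1. , -0.3]), np.float64(-0.2), np.float64(-6.2))
[[ 0.994 -0.108 -0.001]
 [-0.104 -0.96   0.26 ]
 [-0.029 -0.259 -0.965]] [-0.55508084 -0.0831694   0.36123665]
```

View pics/w1.png

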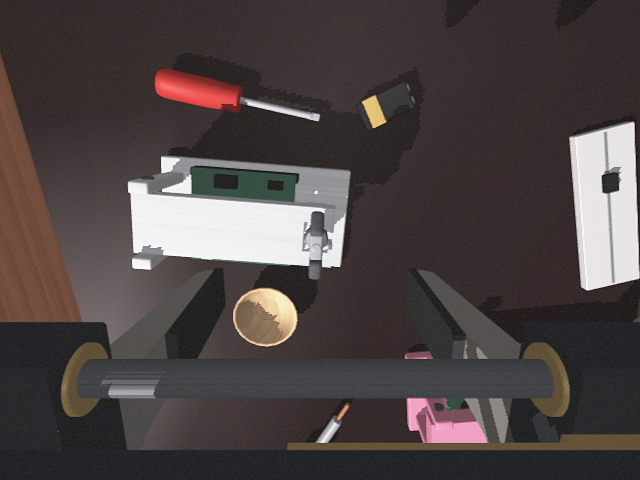

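The wrist view shows the nut's blade running from (317,212) to (315,278). The tin is at (265,317), clear of the nut. I'll cast these pixels onto the wing-top plane.

```bash
python3 - <<'E'
from bench import robot
from h import *
import cv2
c=pickle.load(open("w.pkl","rb"));P=cloud(c)
m=np.zeros((480,640),bool);m[200:285,290:345]=1
m&=(P[...,2]>.1)&(P[...,2]<.13);q=P[m];print(len(q),np.median(q,0),q.min(0),q.max(0))
t=q[q[:,2]>.109][:,:2];r=cv2.minAreaRect((t*1000).astype(np.float32));print(len(t),r)
M=(P[...,2]>.079)&(P[...,2]<.088);M[:150]=0;M[280:]=0;M[:,:120]=0;M[:,360:]=0
b=P[M];print(cv2.minAreaRect((b[:,:2]*1000).astype(np.float32)),np.median(b,0))
for u,v in((317,212),(315,278)):print(ray(c,u,v,.113))
vt,ut=np.nonzero(m);print(ut.min(),ut.max(),vt.min(),vt.max())
E
```

```text
898 [ 0.54550864 -0.12297201  0.11190117] [ 0.53700992 -0.15199964  0.10501751] [ 0.55342574 -0.09901361  0.11703697]
824 ((545.3101196289062, -124.78517150878906), (51.71784210205078, 9.978155136108398), 81.34077453613281)
((478.28271484375, -112.48153686523438), (73.15675354003906, 165.1033172607422), 78.37889862060547) [ 0.47066809 -0.11036082  0.08300987]
[ 0.54927863 -0.09850953  0.113     ]
[ 0.54236398 -0.14903104  0.113     ]
308 323 211 279
```

```bash
python3 -m creep '[[-1,0,15,0,0,1],[-2,0,30,0,0,2],[-3,0,50,0,0,2.4],[-4,0.3,70,0,0,2.4],[-5,0.6,90,0,0,2.4],[-5.3,0.6,105,0,0,2.4],[-5.3,0.6,110,0,0,2.4],[-5.3,0.6,110,0,0,2.4]]' -0.3
python3 - <<'E'
from bench import robot
from h import *
s=robot.sense();print(np.round(s["q"],2),totool(s,[.5453,-.1245,.09],-8.6))
E
```

```text
time: 3.15
position: [0.5453, -0.1225, 0.0905]
eef_rot: [0.757, 0.653, -0.0, -0.0]
ft_force: [0.3, 0.1, -0.3]
opening: 0.0601
finger_force: 0.0
[-0.44  0.25  1.75 -0.    1.14 -0.29] (array([-2. ,  0.3,  0.5]), np.float64(0.1), np.float64(-8.5))
```

```bash
python3 -m creep '[[-1.5,0.3,0.5,0,0,0],[-1.5,0.3,0.5,0,0,0],[-1.5,0.3,0.5,0,0,0],[-1.5,0.3,0.5,0,0,0],[-1.5,0.3,0.5,0,0,0],[-1.5,0.3,0.5,0,0,0],[-1.5,0.3,0.5,0,0,0],[-1.5,0.3,0.5,0,0,0]]' 1
```

```text
time: 4.15
position: [0.5457, -0.1243, 0.0906]
eef_rot: [0.757, 0.653, 0.0, 0.0]
ft_force: [-1.6, 0.9, 5.7]
opening: 0.0095
finger_force: 33.1
```

```bash
python3 -m creep '[[0,0,0,0,0,-2],[0,0,-0.1,0,0,-5],[0,0,-0.2,0,0,-8],[0,0,-0.2,0,0,-11],[0,0,-0.3,0,0,-14],[0,0,-0.4,0,0,-17],[0,0,-0.5,0,0,-20],[0,0,-0.5,0,0,-20]]'
python3 -c "
from bench import robot
s=robot.sense();print(s['q'][5],s['torque'])"
```

```text
time: 5.15
position: [0.5455, -0.1243, 0.0912]
eef_rot: [0.633, 0.775, -0.0, 0.0]
ft_force: [-2.1, 0.8, 6.8]
opening: 0.01
finger_force: 33.2
-0.641012364753564 [ 0.04295993  0.58430066 -0.14427972]
```

```bash
python3 -m creep '[[0,0,-0.2,0,0,-4],[0,0,-0.4,0,0,-8],[0,0,-0.5,0,0,-12],[0,0,-0.7,0,0,-16],[0,0,-0.8,0,0,-20],[0,0,-1.0,0,0,-25],[0,0,-1.2,0,0,-30],[0,0,-1.2,0,0,-30]]'
python3 -c "
from bench import robot
s=robot.sense();print(s['q'][5],s['torque'])"
```

```text
time: 6.15
position: [0.5451, -0.1244, 0.0923]
eef_rot: [0.41, 0.912, -0.0, -0.0]
ft_force: [-3.2, 0.1, 6.6]
opening: 0.0099
finger_force: 33.1
-1.1649233956984815 [ 0.05583867  0.73409369 -0.04827505]
```

```bash
python3 -m creep '[[0,0,-0.3,0,0,-5],[0,0,-0.5,0,0,-10],[0,0,-0.7,0,0,-15],[0,0,-0.9,0,0,-20],[0,0,-1.1,0,0,-25],[0,0,-1.4,0,0,-30],[0,0,-1.6,0,0,-35],[0,0,-1.6,0,0,-35]]'
python3 - <<'E'
from bench import robot,get_image
import cv2
s=robot.sense();print(s['q'][5],s['torque'])
c=get_image("scene");cv2.imwrite("pics/s2.png",cv2.resize(c["img"][170:300,190:330],None,fx=5,fy=4.6,interpolation=2)[...,::-1])
E
```

```text
time: 7.15
position: [0.5448, -0.1248, 0.0937]
eef_rot: [0.117, 0.993, -0.001, -0.001]
ft_force: [-3.1, 0.0, 6.5]
opening: 0.0101
finger_force: 33.1
-1.7758055931289014 [-0.16643518  0.89816215 -0.04914628]
```

View pics/s2.png

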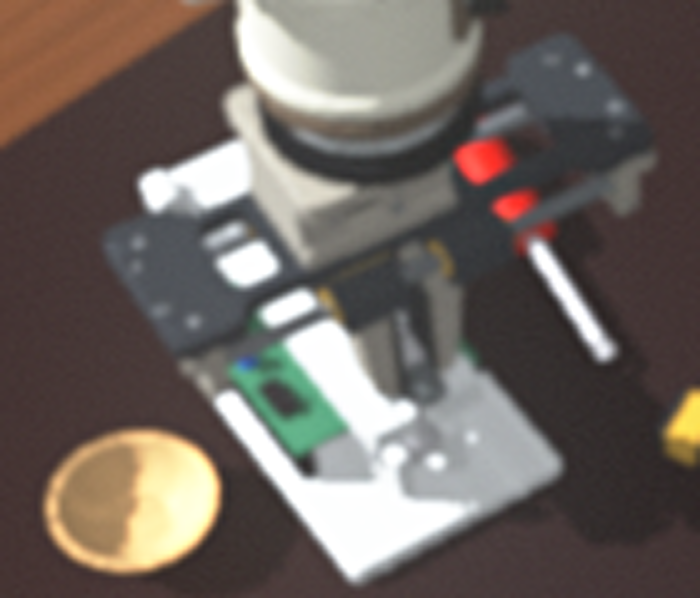

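The blade has turned with the fingers and now points along the bar at crop (420,370). The bystanders haven't moved. I'll keep turning.

```bash
python3 -m creep '[[0,0,-0.3,0,0,-5],[0,0,-0.5,0,0,-10],[0,0,-0.7,0,0,-15],[0,0,-0.9,0,0,-20],[0,0,-1.1,0,0,-25],[0,0,-1.4,0,0,-30],[0,0,-1.7,0,0,-35],[0,0,-1.7,0,0,-35]]'
python3 -c "
from bench import robot
s=robot.sense();print(s['q'],s['torque'])"
```

```text
time: 8.2
position: [0.5449, -0.1251, 0.0952]
eef_rot: [-0.186, 0.983, -0.001, -0.001]
ft_force: [-3.0, -2.9, 4.8]
opening: 0.0095
finger_force: 33.0
[-4.40667422e-01  2.40626091e-01  1.75031580e+00 -2.07622003e-03
  1.15122280e+00 -2.38511777e+00] [-0.59298673  1.03475868 -0.07835426]
```

```bash
python3 -m creep '[[0,0,-0.3,0,0,-5],[0,0,-0.5,0,0,-10],[0,0,-0.7,0,0,-15],[0,0,-0.9,0,0,-20],[0,0,-1.1,0,0,-24],[0,0,-1.3,0,0,-28],[0,0,-1.5,0,0,-32],[0,0,-1.5,0,0,-32]]'
python3 -c "
from bench import robot
s=robot.sense();print(s['q'][5],s['torque'])"
```

```text
time: 9.2
position: [0.5451, -0.1254, 0.0966]
eef_rot: [-0.45, 0.893, -0.001, -0.001]
ft_force: [-3.2, -4.4, 5.1]
opening: 0.0095
finger_force: 32.9
-2.9431601667292586 [-0.83201042  0.84393954 -0.07658086]
```

```bash
python3 -m creep '[[0,0,0,0,0,0],[0,0,0,0,0,0],[0,0,0,0,0,0],[0,0,-10,0,0,0],[0,0,-30,0,0,0],[0,0,-50,0,0,6],[0,0,-70,0,0,15],[0,0,-80,0,0,24]]' -0.3
python3 - <<'E'
from bench import robot,get_image
from h import *
import cv2
a=np.radians(-11.5);o=np.array([.5455,-.1245,0]);X=np.array([np.cos(a),np.sin(a),0])
s=robot.sense();print(s["q"][5],s["ft_force"],totool(s,o-.035*X+[0,0,.15],78.5))
c=get_image("wrist");P=cloud(c)
m=(P[...,2]>.108)&(P[...,2]<.128)&(np.linalg.norm(P[...,:2]-o[:2],axis=-1)<.04)
q=P[m];print(len(q),q.mean(0),cv2.minAreaRect((q[:,:2]*1000).astype(np.float32)),np.percentile(q[:,2],90))
cv2.imwrite("pics/w2.png",c["img"][...,::-1])
E
```

```text
time: 10.2
position: [0.5463, -0.1244, 0.1788]
eef_rot: [-0.252, 0.968, -0.001, 0.001]
ft_force: [0.5, -1.3, 1.0]
opening: 0.0596
finger_force: 0.0
-2.520478971361026 [ 0.49979948 -1.33785451  1.00123107] (array([27.3, 23.2, 28.7]), np.float64(40.7), np.float64(119.2))
1183 [ 0.54457253 -0.12685996  0.11730584] ((546.2999267578125, -125.64436340332031), (53.731201171875, 10.310083389282227), 52.816650390625) 0.1200027318707405
```

View pics/w2.png

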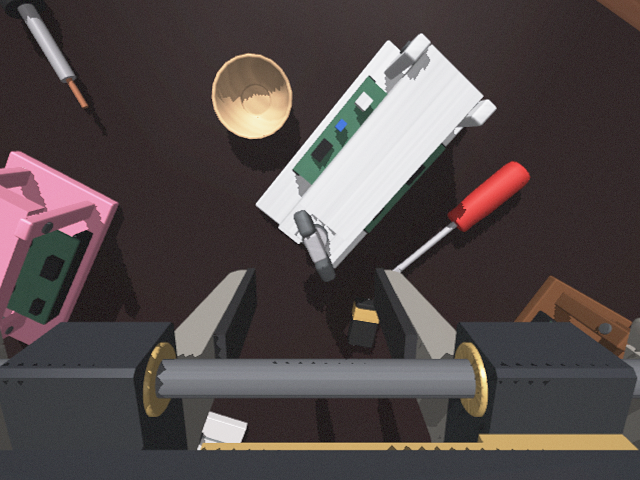

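The blade is at 52.8° yaw, which puts the nut at about 2.69 rad. Its top is at 0.120, so it has climbed about 7 mm and is past the lip. Next I'll put the closed fingers behind the nut, above the bar.

```bash
python3 -m creep '[[6,5,0,0,0,8],[14,12,5,0,0,16],[24,20,15,0,0,25],[31,26.5,28,0,0,33],[31,26.5,45,0,0,41],[31,26.5,65,0,0,41],[31,26.5,80,0,0,41],[31,26.5,80,0,0,41]]' 1
python3 - <<'E'
from bench import robot
from h import *
a=np.radians(-11.5);o=np.array([.5455,-.125,0]);X=np.array([np.cos(a),np.sin(a),0])
s=robot.sense();d=np.array(s["position"])-o
print(s["q"],d@X,d@[-X[1],X[0],0],[totool(s,o+x*X+[0,0,z],78.5) for x,z in((.02,.098),(.045,.088))])
E
```

```text
time: 11.25
position: [0.5045, -0.1159, 0.0955]
eef_rot: [0.1, 0.995, 0.0, -0.001]
ft_force: [-0.4, -0.7, 0.3]
opening: 0.0004
finger_force: 0.0
[-4.59637508e-01  1.40489501e-01  1.86598997e+00  4.28151709e-05
  1.13769770e+00 -1.83092754e+00] -0.041944849784163865 0.0007058344575875726 [(array([-61.9,  -0.8,  -2.7]), np.float64(0.1), np.float64(78.6)), (array([-87. ,  -0.8,   7.3]), np.float64(0.1), np.float64(78.6))]
```

```bash
python3 -m creep '[[-5,-0.5,-2,0,0,0],[-10,-0.8,-2,0,0,0],[-15,-0.8,-2,0,0,0],[-20,-0.8,-2,0,0,0],[-25,-0.8,-2,0,0,0],[-30,-0.8,-2,0,0,0],[-35,-0.8,-2,0,0,0],[-40,-0.8,-2,0,0,0]]'
python3 - <<'E'
from bench import robot,get_image
import cv2
s=robot.sense();print(s['torque'])
c=get_image("scene");cv2.imwrite("pics/s3.png",cv2.resize(c["img"][170:300,190:330],None,fx=5,fy=4.6,interpolation=2)[...,::-1])
E
```

```text
time: 12.25
position: [0.5447, -0.1251, 0.0985]
eef_rot: [0.1, 0.995, 0.0, -0.0]
ft_force: [-1.6, 1.1, 0.1]
opening: 0.0005
finger_force: 0.8
[ 0.18168591  0.20832437 -0.02598111]
```

View pics/s3.png

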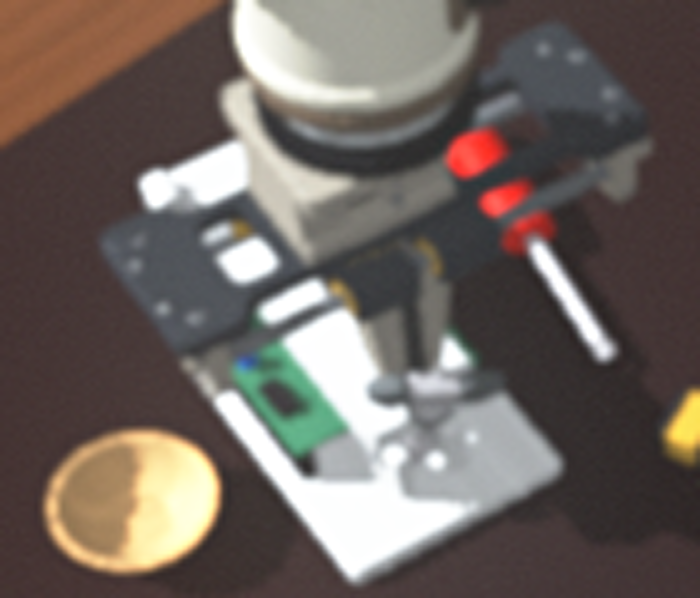

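The nut at crop (435,385) is leaning outward ahead of the fingers, and the push force is small. I'll continue along the arc.

```bash
python3 -m creep '[[-5,0,0,0,0,0],[-10,0,0,0,0,0],[-15,0,0,0,0,0],[-20,0,0,0,0,0],[-26,0,1,0,0,0],[-32,0,4,0,0,0],[-38,0,7,0,0,0],[-44,0,10,0,0,0]]' && python3 -m creep '[[-4,0,3,0,0,0],[-8,0,6,0,0,0],[-12,0,9,0,0,0],[-16,0,12,0,0,0],[-20,0,15,0,0,0],[-22,0,18,0,0,0],[-23,0,21,0,0,0],[-23,0,21,0,0,0]]'
python3 - <<'E'
from bench import robot
from h import *
a=np.radians(-11.5);o=np.array([.5455,-.125,0]);X=np.array([np.cos(a),np.sin(a),0])
s=robot.sense();d=np.array(s["position"])-o;print(d@X,d@[-X[1],X[0],0],d[2])
E
```

```text
time: 13.3
position: [0.588, -0.1341, 0.0884]
eef_rot: [0.1, 0.995, -0.0, 0.0]
ft_force: [0.0, 0.5, 0.1]
opening: 0.0004
finger_force: 0.5
time: 14.3
position: [0.6102, -0.1386, 0.0674]
eef_rot: [0.1, 0.995, -0.0, 0.0]
ft_force: [-0.0, -0.8, -0.0]
opening: 0.0003
finger_force: 0.1
0.0661025311307364 -0.0003804711725200844 0.06743356639042228
```

```bash
python3 -m creep '[[-1,0,1,0,0,0],[-2,0,2.5,0,0,0],[-3,0,4,0,0,0],[-3,0,5.5,0,0,0],[-3,0,7,0,0,0],[-3,0,8.5,0,0,0],[-3,0,10,0,0,0],[-3,0,10,0,0,0]]'
python3 - <<'E'
from bench import robot,get_image
import cv2
c=get_image("scene");cv2.imwrite("pics/s4.png",cv2.resize(c["img"][190:320,200:340],None,fx=5,fy=4.6,interpolation=2)[...,::-1])
E
```

```text
time: 15.3
position: [0.613, -0.1391, 0.0574]
eef_rot: [0.1, 0.995, 0.0, -0.0]
ft_force: [0.4, -0.4, 0.1]
opening: 0.0007
finger_force: 0.2
```

View pics/s4.png

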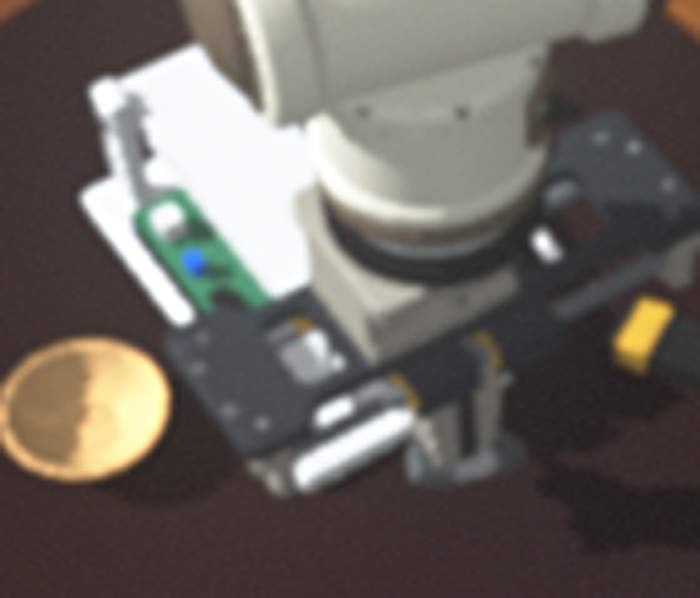

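The nut is now low, at crop (465,460), just under the fingers. I'll press down a little further, watching the force.

```bash
python3 -m creep '[[-1,0,1,0,0,0],[-2,0,2,0,0,0],[-3,0,3,0,0,0],[-4,0,4,0,0,0],[-4,0,5,0,0,0],[-4,0,5.5,0,0,0],[-4,0,6,0,0,0],[-4,0,6,0,0,0]]'
```

```text
time: 16.35
position: [0.6171, -0.1399, 0.0526]
eef_rot: [0.1, 0.995, -0.0, 0.0]
ft_force: [-4.1, 1.5, 7.9]
opening: 0.0007
finger_force: 3.7
```

The force shows the bolt is on its stop. I'll back off straight up and check.

```bash
python3 -m creep '[[1,0,-2,0,0,0],[2,0,-5,0,0,0],[2,0,-15,0,0,0],[5,0,-30,0,0,0],[15,0,-60,0,0,0],[25,0,-90,0,0,0],[35,0,-120,0,0,0],[40,0,-130,0,0,0]]'
python3 - <<'E'
from bench import robot,get_image
from h import *
import cv2
a=np.radians(-11.5);o=np.array([.5455,-.125,0]);X=np.array([np.cos(a),np.sin(a),0])
c=get_image("wrist");P=cloud(c)-o;q=np.stack([P@X,P@np.array([-X[1],X[0],0]),P[...,2]],-1)
m=(q[...,0]>.055)&(q[...,0]<.11)&(abs(q[...,1])<.035)&(q[...,2]>.02)&(q[...,2]<.1);w=q[m]
print(len(w),w.min(0),w.max(0),w.mean(0),robot.sense()["ft_force"])
cv2.imwrite("pics/w3.png",c["img"][...,::-1])
E
```

```text
time: 17.35
position: [0.5787, -0.1325, 0.1848]
eef_rot: [0.1, 0.995, -0.001, 0.002]
ft_force: [-0.2, -0.3, 0.6]
opening: 0.0001
finger_force: 0.0
991 [ 0.05506218 -0.02483287  0.03385811] [0.08180888 0.02522641 0.05992299] [0.0681666  0.00072369 0.04817521] [1.25161942 0.66117084 0.82606171]
```

View pics/w3.png

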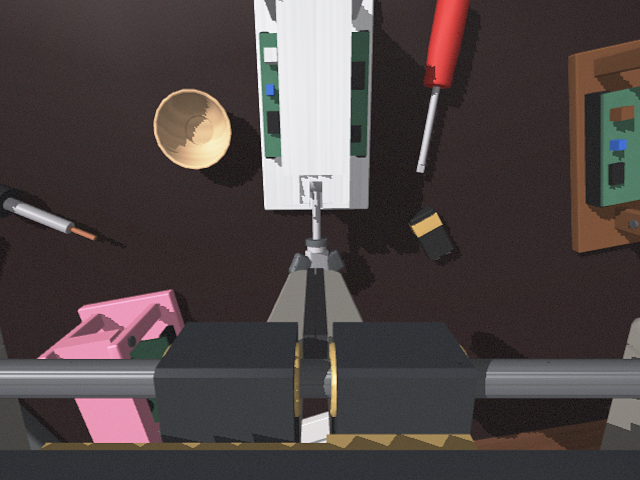

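The bolt lies outward at (316,225) with the nut on it at (317,258). Nut heights of about 48 mm match the 1.45 rad stop. The fingers are clear and the bystanders are in place, so I'll hand in.

```bash
python3 -c "
from bench import robot
print(robot.hand_in())"
```

```text
the job is handed in; nothing more can be done
None
```

I loosened the wing nut to about 2.7 rad, clear of its recess and still on the bolt, swung the bolt out and laid it down to its outer stop (about 1.45 rad), and handed the job in at about 17 s; no verdict came back.

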